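Lift the oak sample off the saw bench and tip it into the tray

ROBOT

A 7-joint arm with a two-finger parallel gripper is mounted at the origin on the work surface. World frame = base frame: x ahead of the robot, y to its left, z up, the work surface at z = 0. Lengths are in m, angles in rad, forces in N, time in s.
With the tool pointing down it reaches from about 0.4 to 0.85 m from the base axis. Payload 10.4 kg.
Tool frame: the origin (TCP) lies at the very end of the fingers, on their centre line; the grasp point (between the pads) lies 19 mm behind it; z points along the fingers, y is the line along which they close (so a half turn about z gives the same grasp; the last joint's range is limited). The gripper opens to 85 mm and grips with 20 to 120 N. Pads are 22 mm wide; open, the fingers measure 114 mm over their backs; the gripper's body (76 mm by 85 mm) begins 54 mm behind the grasp point. The pads swing forward as they close: fully open they stand 13 mm farther back than shut.
Start: joints at [-1.299, 0.332, -0.065, 1.46, 0.022, 1.35, -0.088], TCP at [0.182, 0.598, 0.231] pointing down, gripper open.
Joint ranges: [-2.6, 2.6], [-0.5, 2.12], [-1.47, 1.34], [0.16, 2.42], [-1.27, 4.41], [0.06, 2.06], [-2.6, 2.6]. Speed limits (rad/s): [2.22, 2.22, 2.79, 2.79, 3.14, 3.14, 3.14].

INTERFACE

Orientations are given as a unit quaternion [x, y, z, w].
In Python, from workcell import manip, vision, order gives the robot as it stands. The module is installed in compiled form; this text tells all that it offers.
- The arm moves only by the tool move_arm, never from a script. Its argument "motion" is a list of rows, each a list of 3 entries, a list of its own where there are three numbers: the shift along the tool's x, y, z scaled (see below), then the turn, a rotation vector about the tool's x, y, z scaled (see below), then the opening, from -1 (shut) to 1 (fully open). In form: [[[dx, dy, dz], [wx, wy, wz], hand], ...]. A call has 1 to 12 rows; each row shifts and turns the commanded pose from where the row before left it, along the tool's axes as they then stand; what a row does not reach is not made up. The controller multiplies each number of a shift by 0.75 m and each number of a turn by pi/4 rad. A row lasts 1/10 s, in which the tool goes at most 50 mm and 8.59 degrees, less where a joint would pass 70% of its speed; a pose out of reach is approached as far as the arm can. A call with a number of a shift or a turn outside -1 to 1 is refused whole. A call with a gripper value outside its range is refused whole. The fingers move at their own pace and stop on an object; "newtons" is the grip in N (left out, the last holds). Time passes only in rows, so rows that do not move let the fingers close. It gives the time, the measured TCP pose, the force, the opening and the grip force at its end, in the units of the state.
- manip.get_obs(): the state, without advancing time (a new reading comes with each control period).
- vision.camera(name): name is "side" or "top" or "wrist"; returns a dict with "pixels" (420x560x3 uint8, red, green, blue), "fx", "fy", "cx", "cy" (pixels), "R" (3x3) and "t" (3): a world point X has camera coordinates R X + t. Camera axes: x right, y down, z forward; pixel columns grow to the right and rows downward; lengths in m; the calibration is good to about 2 mm. A picture is of the moment at which its call begins. There is no depth.
- order.hand_in(): hands the job in; it is judged then, once.
The state is a dict: "clock": time; "joint_pos": joint angles; "joint_velocities": joint speeds; "tau": joint torques, N m; "position": TCP position; "ee_rot": TCP orientation; "ft_force": force on the tool from outside, world axes, zero at the start; "torque": the same for the moment, N m; "grip_width": opening from 0.0 (shut) to 1.0 (fully open); "grasp_force": force on a finger pad.
Only numpy, scipy, OpenCV 4.12 (cv2) and the standard library are available. Lean on these libraries where they do the work, as an engineer would, in place of code of your own. Each camera call takes 0.05 s, during which the arm holds its last target. There are 200 camera calls.

TASK

Take the flat lifter by its orange handle, slide its blade under the oak-faced sample disc that lies against the fence, lift it and tip it gently into the green tray from close above, so that it lies flat on the tray's floor, face up. Then lay the lifter flat on the bench, clear of the tray. Do not touch the oak disc with the fingers, and leave the blue-faced disc where it is.

Things in the scene. Friction and masses are not known exactly. Their poses are not given: they have to be found in the camera images.
- oak_sample: Brown oak-faced disc, 80 mm across, 16 mm thick, 60 g; underside bevelled (64 mm across at the bench, full width 6 mm up). Origin: centre of underside, z up. At the start its x axis points squarely away from the fixed fence, a low aluminium bar 22 mm high on the robot's side, whose face is 41 mm from the origin at -x. Pushed towards it, the disc is held and rides up on the blade.
- blue_sample: Bystander: the other disc, same shape and size but blue-faced, against the same fence, 150 to 280 mm to one side of the oak one. Origin: centre of underside, z up.
- lifter: Dark steel lifter, 280 g. Origin on its underside below mid-handle, z up. Slick blade 110 mm wide (y), 2 mm thick: free edge at x=-100 mm, back at +50. Side lips 9 mm high at y=+-54, from x=-50 back; stop 11 mm high at x=-6. Orange handle: bar along x, -50 to +50, 22 mm wide, 55 to 77 mm up, open below but for a post at x=38; grip at x=0. A disc slides off when the edge dips about 20 degrees.
- tray: Green square tray fixed to the bench, 170 by 170 mm outside, rim 15 mm high and 5 mm thick, floor 5 mm thick. Origin: centre of its underside, z up, sides along x and y.
Mind the look-alikes: they are no part of the job. What is meant by the lifter is not purple, and is the smaller of those in its own colour.

How it is judged:
By the outcome, as a careful person would: the job done as asked, in the order asked, and still so for the second after the job is handed in, with the robot touching nothing.
It also fails if it takes over 72 s, if anything falls off the work surface, if the arm or the gripper's body presses on something with over 40 N, if the wrist force passes 120 N, or if a joint passes its speed limit or range.

## Working session

There is one attempt and no reset: what is moved stays moved. The work goes in short steps, Python scripts to look and compute and a tool call to move; the robot and the scene stay as the last step left them, time stands still between calls to the robot, and variables do not carry over. Pictures are saved under pics/ and viewed, at most 14 in all, crops included, and the job is handed in when it is done.

Besides the shell and the picture viewer there is one more tool, called after "Emit:" as name(argument=value, ...) on one line, values as JSON. move_arm: Moves the arm, as the interface text tells. Its arguments: {"type":"object","properties":{"motion":{"type":"array"},"newtons":{"type":"number"}},"required":["motion"]}

```bash
mkdir -p pics; cat > h.py <<'E'
from workcell import manip, vision, order
import numpy as np, cv2
from scipy.spatial.transform import Rotation as Ro
def cam(n):
    c=vision.camera(n); c['R']=np.array(c['R']); c['t']=np.array(c['t']); c['bgr']=np.ascontiguousarray(np.array(c['pixels'])[:,:,::-1]); return c
def ray(c,u,v):
    d=c['R'].T@np.array([(u-c['cx'])/c['fx'],(v-c['cy'])/c['fy'],1.]); return -c['R'].T@c['t'],d
def pt(c,u,v,z):
    o,d=ray(c,u,v); return o+d*(z-o[2])/d[2]
def proj(c,X):
    p=c['R']@np.array(X,float)+c['t']; return np.array([c['cx']+c['fx']*p[0]/p[2],c['cy']+c['fy']*p[1]/p[2]])
E
python3 - <<'E'
from h import *
o=manip.get_obs(); print({k:np.round(v,3) for k,v in o.items()})
ims=[]
for n in ("top","side"):
    c=cam(n); cv2.imwrite(f"pics/{n}0.png",c['bgr']); print(n,np.round(-c['R'].T@c['t'],3),np.round(c['R'],2).tolist(),c['fx'])
E
```

```text
{'clock': np.float64(0.0), 'joint_pos': array([-1.299,  0.333, -0.065,  1.461,  0.022,  1.35 , -0.088]), 'joint_velocities': array([ 0.   ,  0.001, -0.001, -0.001,  0.   , -0.002, -0.002]), 'tau': array([ 0.0000e+00, -6.2544e+01,  4.9000e-02, -3.9160e+01,  1.6000e-02,
        1.0000e-02, -0.0000e+00]), 'position': array([0.181, 0.598, 0.23 ]), 'ee_rot': array([ 0.147,  0.989, -0.001, -0.   ]), 'ft_force': array([-0.372, -0.024,  0.293]), 'torque': array([-0.017,  0.053, -0.008]), 'grasp_force': np.float64(0.0), 'grip_width': np.float64(1.0)}
top [0.305 0.085 1.049] [[-0.01, -1.0, -0.01], [-1.0, 0.01, -0.07], [0.07, 0.01, -1.0]] 395.5608235485399
side [ 0.018 -1.271  0.839] [[0.97, -0.24, 0.01], [-0.11, -0.49, -0.87], [0.22, 0.84, -0.5]] 477.93935725356914
```

View pics/top0.png

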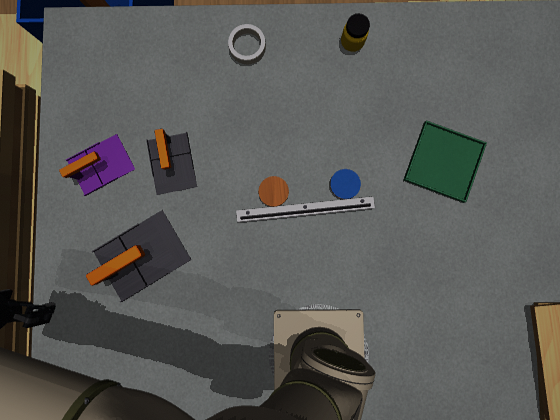

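View pics/side0.png

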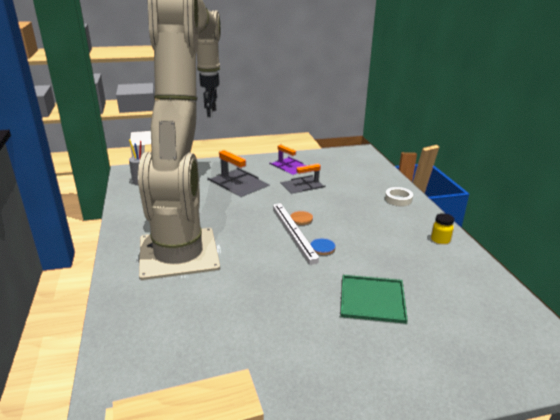

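The top view shows three lifters: purple at (97,165), large dark at (140,255) and small dark at (172,163). The one meant is the small dark one, since it isn't purple and is the smaller of the two dark ones. The oak disc is at (273,191), blue at (345,184), the fence between (237,216) and (374,203), and the tray at (445,162).

```bash
python3 - <<'E'
from h import *
c=cam("top"); im=c['bgr']; hsv=cv2.cvtColor(im,cv2.COLOR_BGR2HSV)
cv2.imwrite("pics/crop.png",cv2.resize(im[115:235,135:295],None,fx=5,fy=5,interpolation=cv2.INTER_CUBIC)[:600,:800])
def blob(mask,x0,y0,x1,y1):
    m=np.zeros(mask.shape,np.uint8); m[y0:y1,x0:x1]=mask[y0:y1,x0:x1]*255
    k=max(cv2.findContours(m,cv2.RETR_EXTERNAL,cv2.CHAIN_APPROX_NONE)[0],key=cv2.contourArea); return k.reshape(-1,2)
def rect(k,z):
    P=np.array([pt(c,u,v,z)[:2] for u,v in k],np.float32); r=cv2.minAreaRect(P); return P,r
H,S,V=[hsv[...,i].astype(int) for i in range(3)]
for n,p in (("oak",(191,273)),("handle",(148,163)),("blade",(175,172)),("tray",(162,445)),("blue",(184,345)),("bench",(100,200)),("fence",(212,300))): print(n,hsv[p])
k=blob((H<20)&(S>120),250,170,300,212); P,_=rect(k,.016); print("oak",cv2.minEnclosingCircle(P),P.mean(0),len(k))
k=blob((H>100)&(H<125)&(S>120),325,160,365,203); P,_=rect(k,.016); print("blue",cv2.minEnclosingCircle(P))
k=blob((H<20)&(S>150),145,120,180,180); print("handle",rect(k,.077)[1],rect(k,.066)[1])
k=blob((V<90)|((H<20)&(S>150)),140,120,205,200); 
k=blob((V<90),140,120,205,200); print("blade",rect(k,.002)[1]); print(cv2.boxPoints(rect(k,.002)[1]))
k=blob((H>50)&(H<85)&(S>100),395,110,495,210); print("tray",rect(k,.015)[1]);print(cv2.boxPoints(rect(k,.015)[1]))
for u,v in ((237,211),(374,198),(237,221),(374,209)): print("fence",pt(c,u,v,.022))
E
```

```text
oak [ 12 187 128]
handle [ 16 220 160]
blade [128  33  31]
tray [ 72 141  78]
blue [109 201 123]
bench [ 75   5 102]
fence [135  34  15]
oak ((0.42419934272766113, 0.11229589581489563), 0.04025476053357124) [0.4241465  0.11281989] 84
blue ((0.44148552417755127, -0.07669287174940109), 0.04009187966585159)
handle ((0.5266087055206299, 0.38655325770378113), (0.10270000994205475, 0.026406705379486084), 10.344215393066406) ((0.5291193723678589, 0.3899669051170349), (0.10386265069246292, 0.026705676689743996), 10.344219207763672)
blade ((0.5136122107505798, 0.3875162601470947), (0.17275720834732056, 0.113662950694561), 10.719305038452148)
[[0.41817036 0.4272898 ]
 [0.43931141 0.31561026]
 [0.6090541  0.3477427 ]
 [0.58791304 0.45942226]]
tray ((0.4984062910079956, -0.34027817845344543), (0.17226843535900116, 0.17166092991828918), 68.408935546875)
[[ 0.38690257 -0.38878486]
 [ 0.54651874 -0.45195255]
 [ 0.60991    -0.2917715 ]
 [ 0.45029384 -0.22860381]]
fence [0.37201197 0.20707999 0.022     ]
fence [ 0.40197879 -0.1497546   0.022     ]
fence [0.34597391 0.20713603 0.022     ]
fence [ 0.37330177 -0.14894971  0.022     ]
```

View pics/crop.png

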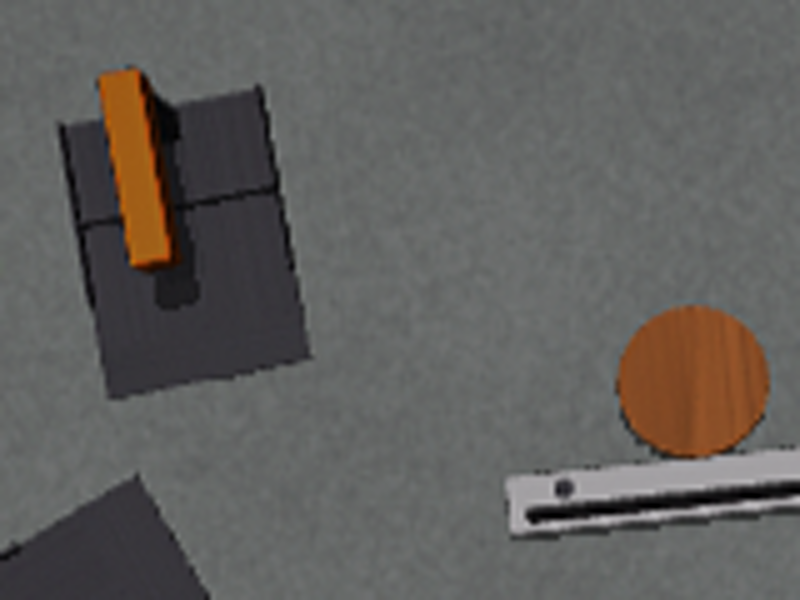

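The crop confirms the small dark lifter: black stop and lips, handle at (150,170), free edge from (110,398) to (310,355), facing the robot. The sizes check out: blade 113 mm wide, disc radius 40 mm, tray 172 mm. The lifter origin is about (0.527, 0.388) with yaw 10.5°. Moving above its handle.

Emit:
move_arm(motion=[[[-0.058,-0.0148,0.0133],[0,0,0],1],[[-0.058,-0.0148,0.0133],[0,0,0],1],[[-0.058,-0.0148,0.0133],[0,0,0],1],[[-0.058,-0.0148,0.0133],[0,0,0],1],[[-0.058,-0.0148,0.0133],[0,0,0],1],[[-0.058,-0.0148,0.0133],[0,0,0],1],[[-0.058,-0.0148,0.0133],[0,0,0],1],[[-0.058,-0.0148,0.0133],[0,0,0],1],[[-0.058,-0.0148,0.0133],[0,0,0],1],[[0,0,0],[0,0,-0.15],1],[[0,0,0],[0,0,-0.15],1],[[0,0,0],[0,0,-0.15],1]])

```text
clock: 1.35
position: [0.5273, 0.3883, 0.1409]
ee_rot: [-0.031, 1.0, -0.0, -0.0]
ft_force: [1.0, 0.3, -0.1]
grip_width: 1.001
grasp_force: 0.0
```

```bash
cat >> h.py <<'E'
def st():
    o=manip.get_obs(); R=Ro.from_quat(o['ee_rot'])
    return o,R,np.array(o['position'])
def goal(origin,yaw,pitch=0):
    """tool pose for lifter pose (held at grip); pitch>0 = free edge down (deg)"""
    L=Ro.from_euler('z',yaw,degrees=True)*Ro.from_euler('y',-pitch,degrees=True)
    T=L*Ro.from_euler('x',180,degrees=True)*Ro.from_euler('z',180,degrees=True) # tool x=-Lx, y=+Ly, z=-Lz
    return np.array(origin)+L.apply([0,0,.047]),T
def delta(p,T,note=""):
    o,R,q=st(); d=R.inv().apply(p-q); r=(R.inv()*T).as_rotvec()
    print(note,"clock %.1f pos"%o['clock'],np.round(q,4),"| shift/0.75",np.round(d/.75,4),"mm",np.round(d*1000,1),"| turn/(pi/4)",np.round(r/(np.pi/4),4),"| F",np.round(o['ft_force'],1),"M",np.round(o['torque'],2),"w",round(float(o['grip_width']),3),"g",round(float(o['grasp_force']),1))
E
python3 - <<'E'
from h import *
delta(*goal([.527,.388,0],10.5))
c=cam("wrist"); cv2.imwrite("pics/w1.png",c['bgr'])
h=cv2.cvtColor(c['bgr'],cv2.COLOR_BGR2HSV); m=((h[...,0]<20)&(h[...,1]>150)).astype(np.uint8)
for k in cv2.findContours(m,0,1)[0]:
    if cv2.contourArea(k)>300: print(cv2.minAreaRect(k), cv2.minAreaRect(np.array([pt(c,*p,.077)[:2] for p in k[:,0]],np.float32)))
E
```

```text
clock 1.4 pos [0.5273 0.3883 0.1409] | shift/0.75 [ 0.0003 -0.0003  0.1252] mm [ 0.2 -0.2 93.9] | turn/(pi/4) [-0.0005 -0.0011 -0.1535] | F [ 1.   0.3 -0.1] M [-0.07 -0.02  0.02] w 1.001 g 0.0
((541.7696533203125, 211.32264709472656), (40.45444869995117, 52.78689956665039), 68.5522689819336) ((0.5087622404098511, 0.5560383796691895), (0.030227061361074448, 0.03074190765619278), 27.263385772705078)
((287.50341796875, 221.5290069580078), (140.91053771972656, 33.475013732910156), 83.2901611328125) ((0.5284531116485596, 0.38928964734077454), (0.10007146000862122, 0.02147153951227665), 10.662867546081543)
```

View pics/w1.png

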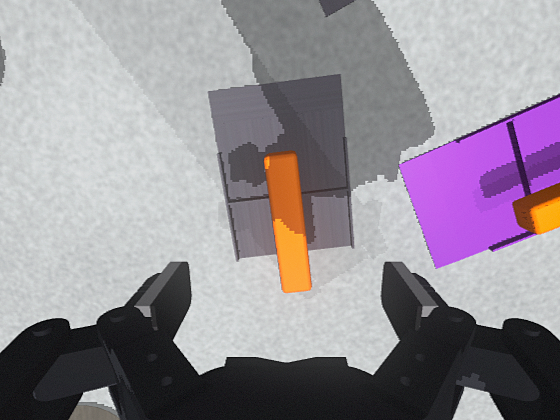

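The wrist view shows the handle centred at (288,221), 100 x 21.5 mm as specified, at (0.528, 0.389) with yaw 10.7°. Descending and gripping.

Emit:
move_arm(motion=[[[-0.0015,0.0013,0.02],[0,0,-0.157],1],[[0,0,0.03],[0,0,0],1],[[0,0,0.03],[0,0,0],1],[[0,0,0.03],[0,0,0],1],[[0,0,0.0175],[0,0,0],1],[[0,0,0],[0,0,0],1],[[0,0,0],[0,0,0],-1],[[0,0,0],[0,0,0],-1],[[0,0,0],[0,0,0],-1],[[0,0,0],[0,0,0],-1],[[0,0,0],[0,0,0],-1],[[0,0,0],[0,0,0],-1]], newtons=90)

```text
clock: 2.6
position: [0.5286, 0.3901, 0.0468]
ee_rot: [-0.091, 0.996, 0.0, 0.001]
ft_force: [-1.1, -0.1, 5.7]
grip_width: 0.244
grasp_force: 89.1
```

Emit:
move_arm(motion=[[[0,0,0],[0,0,0],-1],[[0,0,0],[0,0,0],-1],[[0,0,-0.02],[0,0,0],-1],[[0,0,-0.03],[0,0,0],-1],[[0,0,-0.03],[0,0,0],-1],[[0,0,0],[0,0,0],-1],[[0,0,0],[0,0,0],-1]])

```text
clock: 3.3
position: [0.5282, 0.3897, 0.1061]
ee_rot: [-0.091, 0.996, 0.0, 0.0]
ft_force: [-0.5, -1.1, -2.9]
grip_width: 0.244
grasp_force: 88.5
```

```bash
python3 - <<'E'
from h import *
c=cam("side"); cv2.imwrite("pics/s1.png",cv2.resize(c['bgr'][90:270,190:430],None,fx=3,fy=3))
delta(*goal([.424+.16*.996,.1125+.16*.09,.06],5.2),"pre-slide")
E
```

```text
pre-slide clock 3.4 pos [0.5277 0.3894 0.1051] | shift/0.75 [-0.0096 -0.3576 -0.0024] mm [  -7.2 -268.2   -1.8] | turn/(pi/4) [-0.0008 -0.0015  0.1162] | F [-0.2 -0.4 -3. ] M [-0.05 -0.04 -0.03] w 0.243 g 88.5
```

View pics/s1.png

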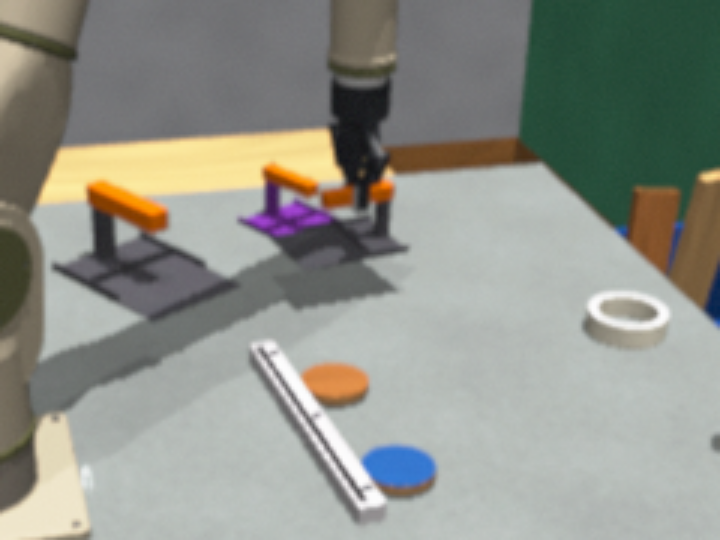

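The side crop shows the lifter held level at (345,230) and both discs still at the fence. Moving it in front of the oak disc.

Emit:
move_arm(motion=[[[-0.008,-0.03,0],[0,0,0],-1],[[-0.005,-0.05,0],[0,0,0],-1],[[0,-0.06,0],[0,0,0],-1],[[0,-0.06,0],[0,0,0],-1],[[0,-0.06,0],[0,0,0],-1],[[0,-0.05,0],[0,0,0],-1],[[0,-0.035,0],[0,0,0.04],-1],[[0,-0.012,0],[0,0,0.076],-1],[[0,0,0.03],[0,0,0],-1],[[0,0,0],[0,0,0],-1],[[0,0,0],[0,0,0],-1]])

```text
clock: 4.45
position: [0.5852, 0.1289, 0.0827]
ee_rot: [-0.046, 0.999, -0.0, -0.001]
ft_force: [-0.3, 0.7, -2.0]
grip_width: 0.241
grasp_force: 88.3
```

```bash
python3 - <<'E'
from h import *
delta(*goal([.424+.16*.996,.1125+.16*.09,.0],5.2),"pre-slide")
c=cam("top"); im=c['bgr']; h=cv2.cvtColor(im,cv2.COLOR_BGR2HSV); H,S,V=[h[...,i].astype(int) for i in range(3)]
cv2.imwrite("pics/t2.png",cv2.resize(im[90:240,200:400],None,fx=4,fy=4))
m=((H<20)&(S>120)).astype(np.uint8); m[:,:200]=0
for k in cv2.findContours(m,0,1)[0]:
    if 80<cv2.contourArea(k)<1500:
        print(cv2.boundingRect(k)); 
        for z in(.016,.11): print(z,cv2.minAreaRect(np.array([pt(c,*p,z)[:2] for p in k[:,0]],np.float32)))
E
```

```text
pre-slide clock 4.5 pos [0.5852 0.1289 0.0827] | shift/0.75 [ 0.0025 -0.0024  0.0476] mm [ 1.9 -1.8 35.7] | turn/(pi/4) [ 0.     -0.0028  0.001 ] | F [-0.3  0.7 -2. ] M [-0.01 -0.03  0.02] w 0.241 g 88.3
(200, 0, 240, 5)
0.016 ((0.9398638606071472, -0.017230749130249023), (0.6500914692878723, 0.011390799656510353), 89.07313537597656)
0.11 ((0.8820580244064331, -0.007924020290374756), (0.5909168124198914, 0.010353957302868366), 89.07278442382812)
```

View pics/t2.png

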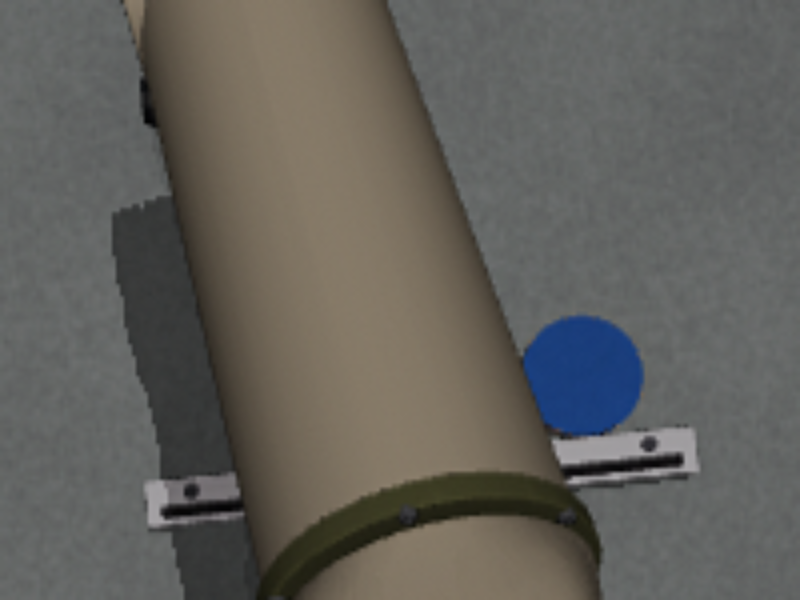

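The arm hides the oak disc from the top camera; blue is unmoved at (580,375) in the crop. Alignment comes from the arm pose, with the wrist view for checking. Lowering with the edge dipped 1°.

Emit:
move_arm(motion=[[[0,-0.0024,0.014],[0,-0.012,0],-1],[[0,0,0.014],[0,-0.01,0],-1],[[0,0,0.01],[0,0,0],-1],[[0,0,0.004],[0,0,0],-1],[[0,0,0],[0,0,0],-1],[[0,0,0],[0,0,0],-1]])

```text
clock: 5.1
position: [0.5867, 0.1265, 0.0522]
ee_rot: [-0.045, 0.999, 0.0, 0.009]
ft_force: [-0.3, -0.7, -2.3]
grip_width: 0.247
grasp_force: 88.5
```

```bash
python3 - <<'E'
from h import *
delta(*goal([.424+.16*.996,.1125+.16*.09,.0],5.2,1),"pre-slide")
c=cam("wrist"); im=c['bgr']; cv2.imwrite("pics/w2.png",im)
h=cv2.cvtColor(im,cv2.COLOR_BGR2HSV); H,S=h[...,0],h[...,1]
m=((H<20)&(S>120)).astype(np.uint8)
for k in cv2.findContours(m,0,1)[0]:
    if cv2.contourArea(k)>300: print(cv2.boundingRect(k), cv2.minEnclosingCircle(np.array([pt(c,*p,.016)[:2] for p in k[:,0]],np.float32)))
print("edge corners expected", [proj(c,np.array(st()[2])+st()[1].apply([.1,y,.047])) for y in(-.055,.055)])
E
```

```text
pre-slide clock 5.1 pos [0.5867 0.1265 0.0522] | shift/0.75 [0.0055 0.0009 0.0068] mm [4.2 0.7 5.1] | turn/(pi/4) [0.0002 0.0001 0.0002] | F [-0.3 -0.7 -2.3] M [-0.02 -0.02 -0.03] w 0.247 g 88.5
(256, 171, 70, 193) ((0.611635684967041, 0.13173425197601318), 0.06720540672540665)
(255, 0, 67, 9) ((0.4643304944038391, 0.1156158447265625), 0.015955140814185143)
edge corners expected [array([185.41258225,  58.38234718]), array([389.52808012,  57.89241212])]
```

View pics/w2.png

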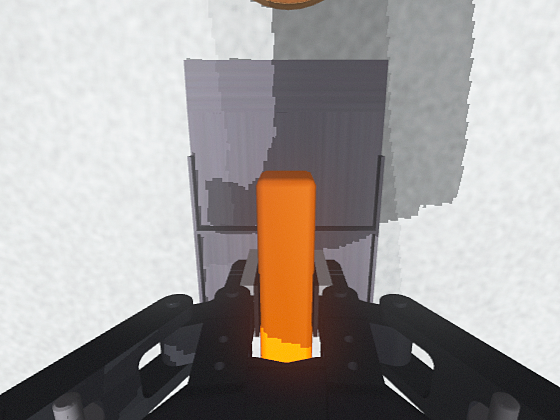

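The wrist view shows the blade edge at row 60, columns 185–389, as predicted. The disc rim is at (288,8), centred on the blade. Touching down.

Emit:
move_arm(motion=[[[0,0,0.003],[0,0,0],-1],[[0,0,0.002],[0,0,0],-1],[[0,0,0.001],[0,0,0],-1],[[0,0,0],[0,0,0],-1],[[0,0,0],[0,0,0],-1]])

```text
clock: 5.65
position: [0.5868, 0.1265, 0.0478]
ee_rot: [-0.045, 0.999, 0.001, 0.009]
ft_force: [-0.6, 0.1, 2.2]
grip_width: 0.242
grasp_force: 89.2
```

Emit:
move_arm(motion=[[[0.016,0,-0.0003],[0,0,0],-1],[[0.01,0,-0.0002],[0,0,0],-1],[[0.008,0,-0.00014],[0,0,0],-1],[[0.008,0,-0.00014],[0,0,0],-1],[[0.008,0,-0.00014],[0,0,0],-1],[[0.008,0,-0.00014],[0,0,0],-1],[[0.008,0,-0.00014],[0,0,0],-1],[[0.008,0,-0.00014],[0,0,0],-1]])

```text
clock: 6.45
position: [0.5309, 0.1214, 0.0475]
ee_rot: [-0.045, 0.999, 0.0, 0.009]
ft_force: [2.9, -0.3, 3.7]
grip_width: 0.246
grasp_force: 89.4
```

```bash
python3 - <<'E'
from h import *
delta(*goal([.424+.062*.996,.1125+.062*.09,.0],5.2,1),"end")
c=cam("wrist"); im=c['bgr']; cv2.imwrite("pics/w3.png",im)
E
```

```text
end clock 6.5 pos [0.5309 0.1214 0.0475] | shift/0.75 [ 0.0614  0.0011 -0.0003] mm [46.1  0.8 -0.3] | turn/(pi/4) [0.0002 0.0001 0.0001] | F [ 2.9 -0.3  3.7] M [-0.07  0.07 -0.07] w 0.246 g 89.4
```

View pics/w3.png

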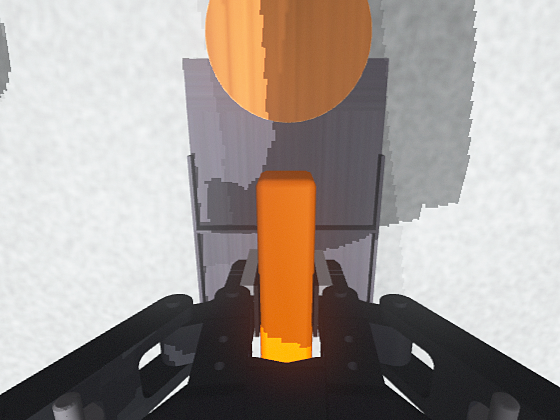

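The disc is riding up on the blade: its rear rim is at row 122, past the blade edge at row 60. Continuing.

Emit:
move_arm(motion=[[[0.008,0,-0.00014],[0,0,0],-1],[[0.008,0,-0.00014],[0,0,0],-1],[[0.008,0,-0.00014],[0,0,0],-1],[[0.008,0,-0.00014],[0,0,0],-1],[[0.008,0,-0.00014],[0,0,0],-1],[[0.007,0,-0.00014],[0,0,0],-1],[[0.005,0,-0.0001],[0,0,0],-1],[[0.003,0,-0.0001],[0,0,0],-1],[[0,0,0],[0,0,0],-1]])

```text
clock: 7.4
position: [0.4896, 0.1176, 0.0474]
ee_rot: [-0.045, 0.999, 0.0, 0.008]
ft_force: [1.1, 0.6, 3.5]
grip_width: 0.24
grasp_force: 89.4
```

```bash
python3 - <<'E'
from h import *
delta(*goal([.424+.062*.996,.1125+.062*.09,.0],5.2,1),"end")
c=cam("wrist"); im=c['bgr']; cv2.imwrite("pics/w4.png",im)
h=cv2.cvtColor(im,cv2.COLOR_BGR2HSV); m=((h[...,0]<20)&(h[...,1]>100)).astype(np.uint8)
for k in cv2.findContours(m,0,1)[0]:
    if cv2.contourArea(k)>300: print(cv2.boundingRect(k))
print("stop row",[proj(c,st()[2]+st()[1].apply([x,0,.045]))[1].round() for x in (.1,.006)])
E
```

```text
end clock 7.4 pos [0.4896 0.1176 0.0474] | shift/0.75 [0.0062 0.0011 0.0004] mm [4.6 0.9 0.3] | turn/(pi/4) [ 0.     -0.0011  0.0002] | F [1.1 0.6 3.5] M [-0.02  0.5  -0.03] w 0.24 g 89.4
(210, 40, 156, 337)
stop row [np.float64(57.0), np.float64(225.0)]
```

Emit:
move_arm(motion=[[[0.004,0,0],[0,0,0],-1],[[0,0,0],[0,0,0],-1],[[0,0,-0.003],[0,0.02,0],-1],[[0,0,-0.006],[0,0.02,0],-1],[[0,0,-0.008],[0,0,0],-1],[[0,0,-0.01],[0,0,0],-1],[[0,0,-0.01],[0,0,0],-1],[[0,0,-0.01],[0,0.02,0],-1],[[0,0,-0.01],[0,0.04,0],-1],[[0,0,-0.006],[0,0.03,0],-1],[[0,0,-0.002],[0,0.02,0],-1],[[0,0,0],[0,0,0],-1]])

```text
clock: 8.65
position: [0.4885, 0.1175, 0.0965]
ee_rot: [-0.045, 0.998, -0.002, -0.05]
ft_force: [-0.1, -1.1, -3.0]
grip_width: 0.244
grasp_force: 88.5
```

```bash
cat > disc.py <<'E'
from h import *
c=cam("wrist"); im=c['bgr']; h=cv2.cvtColor(im,cv2.COLOR_BGR2HSV); m=((h[...,0]<20)&(h[...,1]>100)&(h[...,2]>40)).astype(np.uint8); m[170:]=0
o,R,q=st()
for k in cv2.findContours(m,0,1)[0]:
    if cv2.contourArea(k)>300:
        a,d=q+R.apply([0,0,.047-.018]),None   # plane of disc top, lifter frame z=.018
        n=R.apply([0,0,1]); P=[]
        for p in k[:,0]:
            s,d=ray(c,*p); X=s+d*((a-s)@n)/(d@n); P.append(R.inv().apply(X-q)[:2])
        P=np.array(P,np.float32); print("disc on blade: forward/lateral mm",P.min(0)*1e3,P.max(0)*1e3)
E
python3 - <<'E'
import disc
from h import *
u=np.deg2rad(-21.6); ax=np.array([np.cos(u),np.sin(u),0])
delta(*goal(np.array([.4984,-.3403,.06])+ax*.125,-21.6,-5),"tray")
cv2.imwrite("pics/w5.png",disc.im)
E
```

```text
disc on blade: forward/lateral mm [ 42.288013 -39.800438] [99.5577   40.376583]
tray clock 8.7 pos [0.4882 0.1174 0.0962] | shift/0.75 [-0.11   -0.6866 -0.0253] mm [ -82.5 -514.9  -19. ] | turn/(pi/4) [-0.0558 -0.0161  0.5928] | F [-0.4 -0.3 -2.7] M [ 0.02 -0.27 -0.03] w 0.242 g 88.4
```

View pics/w5.png

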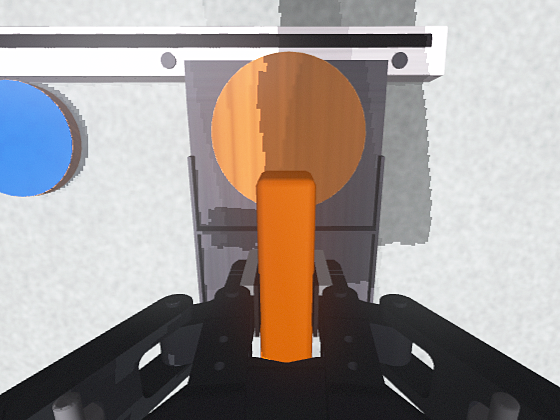

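The disc sits on the blade, centred at (288,128) and laterally within ±40 mm. The blue disc is untouched at (20,135). Carrying to the tray.

Emit:
move_arm(motion=[[[-0.002,-0.013,-0.01],[0,0,0],-1],[[-0.004,-0.027,-0.012],[0,0,0],-1],[[-0.007,-0.04,-0.01],[0,0,0],-1],[[-0.008,-0.05,-0.003],[0,0,0],-1],[[-0.009,-0.055,0],[0,0,0],-1],[[-0.009,-0.055,0],[0,0,0],-1],[[-0.009,-0.055,0],[0,0,0],-1],[[-0.009,-0.055,0],[0,0,0],-1],[[-0.008,-0.05,0],[0,0,0],-1],[[-0.006,-0.037,0],[0,0,0],-1],[[-0.004,-0.025,0],[0,0,0],-1],[[-0.002,-0.012,0],[0,0,0],-1]])

```text
clock: 9.9
position: [0.5795, -0.2342, 0.1167]
ee_rot: [-0.044, 0.998, -0.003, -0.05]
ft_force: [-0.4, -1.3, -3.8]
grip_width: 0.24
grasp_force: 88.5
```

Emit:
move_arm(motion=[[[0,0,0],[-0.005,0,0.05],-1],[[0,0,0],[-0.007,-0.003,0.08],-1],[[0,0,0],[-0.009,-0.003,0.1],-1],[[0,0,0],[-0.009,-0.003,0.1],-1],[[0,0,0],[-0.009,-0.003,0.1],-1],[[0,0,0],[-0.008,-0.002,0.08],-1],[[0,0,0],[-0.006,-0.002,0.055],-1],[[0,0,0],[-0.003,0,0.028],-1],[[0,0,0],[0,0,0],-1]])

```text
clock: 10.8
position: [0.5801, -0.2308, 0.1166]
ee_rot: [0.187, 0.981, 0.008, -0.043]
ft_force: [-0.5, -0.0, -3.1]
grip_width: 0.242
grasp_force: 88.5
```

```bash
python3 - <<'E'
import disc
from h import *
u=np.deg2rad(-21.6); ax=np.array([np.cos(u),np.sin(u),0])
delta(*goal(np.array([.4984,-.3403,.06])+ax*.125,-21.6,-5),"tray")
print(st()[0]['joint_pos'].round(2))
E
```

```text
disc on blade: forward/lateral mm [ 42.281013 -40.210148] [96.36385  39.421494]
disc on blade: forward/lateral mm [111.0124    38.978687] [121.5149   75.65176]
tray clock 10.8 pos [ 0.5802 -0.2309  0.1166] | shift/0.75 [-0.1249 -0.176   0.0021] mm [ -93.7 -132.     1.6] | turn/(pi/4) [ 0.0002 -0.0003  0.0016] | F [-0.1  0.4 -3. ] M [-0.11 -0.23  0.  ] w 0.241 g 88.5
[ 0.    0.5   0.41  1.53 -0.2   1.24  1.65]
```

Emit:
move_arm(motion=[[[-0.006,-0.009,0],[0,0,0],-1],[[-0.013,-0.019,0],[0,0,0],-1],[[-0.019,-0.027,0],[0,0,0],-1],[[-0.022,-0.031,0],[0,0,0],-1],[[-0.022,-0.031,0],[0,0,0],-1],[[-0.018,-0.025,0],[0,0,0],-1],[[-0.013,-0.018,0],[0,0,0],-1],[[-0.008,-0.011,0],[0,0,0],-1],[[-0.004,-0.005,0],[0,0,0],-1],[[0,0,0],[0,0,0],-1]])

```text
clock: 11.85
position: [0.6183, -0.3889, 0.1079]
ee_rot: [0.187, 0.981, 0.008, -0.043]
ft_force: [-0.1, 0.6, -3.2]
grip_width: 0.242
grasp_force: 88.5
```

```bash
python3 - <<'E'
import disc
from h import *
u=np.deg2rad(-21.6); ax=np.array([np.cos(u),np.sin(u),0])
delta(*goal(np.array([.4984,-.3403,.06])+ax*.125,-21.6,-5),"tray")
cv2.imwrite("pics/w6.png",disc.im)
E
```

```text
disc on blade: forward/lateral mm [ 42.119293 -40.781673] [95.243004 38.54999 ]
tray clock 11.9 pos [ 0.6185 -0.388   0.1081] | shift/0.75 [0.0001 0.0002 0.0017] mm [0.  0.2 1.3] | turn/(pi/4) [ 0.0005 -0.0006  0.0004] | F [ 0.2  0.5 -2.6] M [-0.04 -0.2   0.02] w 0.242 g 88.5
```

View pics/w6.png

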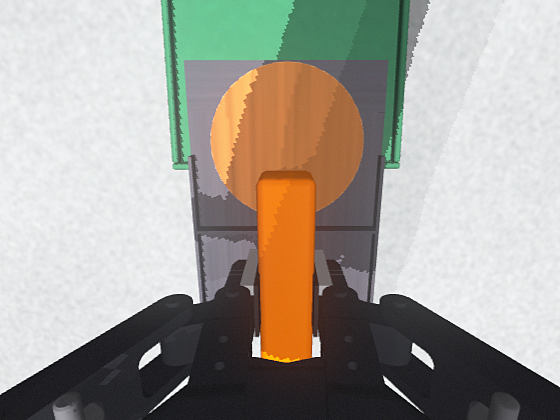

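The wrist view shows the blade square to the tray and the disc centred at (287,135), with the tray rims at columns 175 and 400. Computing the tipping waypoints.

```bash
cat > tip.py <<'E'
from h import *
u=np.deg2rad(-21.6); ax=np.array([np.cos(u),np.sin(u),0]); up=np.array([0,0,1.])
def tg(e,z,p):
    a=np.deg2rad(p); edge=np.array([.4984,-.3403,0])+ax*e+up*z
    return goal(edge+.1*(np.cos(a)*ax+np.sin(a)*up),-21.6,p)
E
python3 - <<'E'
from tip import *
q0,T0=None,None
pts=[(.03,.030,10),(.03,.011,15),(.03,.008,20),(.03,.008,26),(.09,.02,26)]
o,R,q=st()
for x in pts:
    p,T=tg(*x); print(x,"shift",np.round(R.inv().apply(p-q)/.75,4),"turn",np.round((R.inv()*T).as_rotvec()/(np.pi/4),4)); R,q=T,p
E
```

```text
(0.03, 0.03, 10) shift [0.0102 0.0002 0.0202] turn [ 0.0006 -0.334   0.0004]
(0.03, 0.011, 15) shift [ 0.0104 -0.      0.0136] turn [ 0.     -0.1111  0.    ]
(0.03, 0.008, 20) shift [ 0.007  -0.     -0.0075] turn [ 0.     -0.1111  0.    ]
(0.03, 0.008, 26) shift [ 0.0073  0.     -0.0136] turn [-0.     -0.1333 -0.    ]
(0.09, 0.02, 26) shift [-0.0789 -0.      0.0207] turn [0. 0. 0.]
```

Emit:
move_arm(motion=[[[0.005,0,0.01],[0,0,0],-1],[[0.005,0,0.01],[0,0,0],-1],[[0,0,0],[0,-0.05,0],-1],[[0,0,0],[0,-0.065,0],-1],[[0,0,0],[0,-0.07,0],-1],[[0,0,0],[0,-0.065,0],-1],[[0,0,0],[0,-0.055,0],-1],[[0,0,0],[0,-0.029,0],-1],[[0,0,0],[0,0,0],-1]])

```text
clock: 12.8
position: [0.6091, -0.384, 0.0935]
ee_rot: [0.187, 0.979, -0.016, 0.085]
ft_force: [-0.6, -0.0, -3.3]
grip_width: 0.24
grasp_force: 88.5
```

```bash
python3 - <<'E'
import disc
from tip import *
delta(*tg(.03,.030,10)); delta(*tg(.03,.011,15))
E
```

```text
disc on blade: forward/lateral mm [ 42.757114 -39.98494 ] [96.27702  39.559937]
 clock 12.8 pos [ 0.6096 -0.3841  0.0937] | shift/0.75 [-0.001  -0.0003  0.0002] mm [-0.8 -0.2  0.2] | turn/(pi/4) [ 0.001  -0.0012  0.0005] | F [-1.4 -0.4 -2.9] M [0.08 0.24 0.04] w 0.244 g 88.5
 clock 12.8 pos [ 0.6096 -0.3841  0.0937] | shift/0.75 [ 0.0093 -0.0003  0.0138] mm [ 7.  -0.2 10.3] | turn/(pi/4) [ 0.001  -0.1124  0.0004] | F [-1.4 -0.4 -2.9] M [0.08 0.24 0.04] w 0.244 g 88.5
```

Disc still seated. Going lower, to 15° and then 20°.

Emit:
move_arm(motion=[[[0.005,0,0.007],[0,0,0],-1],[[0.0045,0,0.006],[0,0,0],-1],[[0,0,0],[0,-0.05,0],-1],[[0,0,0],[0,-0.06,0],-1],[[0,0,0],[0,0,0],-1],[[0.0035,0,-0.0038],[0,-0.028,0],-1],[[0.0035,0,-0.0037],[0,-0.028,0],-1],[[0,0,0],[0,-0.028,0],-1],[[0,0,0],[0,-0.028,0],-1],[[0,0,0],[0,0,0],-1],[[0,0,0],[0,0,0],-1]])

```text
clock: 13.95
position: [0.5993, -0.3806, 0.087]
ee_rot: [0.184, 0.967, -0.032, 0.17]
ft_force: [0.2, -0.2, -3.1]
grip_width: 0.243
grasp_force: 88.6
```

```bash
python3 - <<'E'
import disc
from tip import *
delta(*tg(.03,.008,20)); delta(*tg(.03,.008,26))
E
```

```text
disc on blade: forward/lateral mm [ 50.044662 -40.55495 ] [121.79931   39.516705]
 clock 14.0 pos [ 0.5994 -0.3806  0.0871] | shift/0.75 [0.0014 0.0004 0.0005] mm [1.1 0.3 0.4] | turn/(pi/4) [ 0.0002 -0.0012  0.0003] | F [ 0.1  0.  -3.2] M [ 0.22  0.56 -0.  ] w 0.245 g 88.6
 clock 14.0 pos [ 0.5994 -0.3806  0.0871] | shift/0.75 [ 0.0087  0.0004 -0.0131] mm [ 6.6  0.3 -9.8] | turn/(pi/4) [ 0.0003 -0.1346  0.0002] | F [ 0.1  0.  -3.2] M [ 0.22  0.56 -0.  ] w 0.245 g 88.6
```

It has begun sliding. Tilting further.

Emit:
move_arm(motion=[[[0.003,0,-0.005],[0,-0.03,0],-1],[[0.003,0,-0.005],[0,-0.03,0],-1],[[0.0015,0,-0.003],[0,-0.035,0],-1],[[0,0,0],[0,-0.035,0],-1],[[0,0,0],[0,0,0],-1],[[0,0,0],[0,0,0],-1],[[0,0,0],[0,0,0],-1],[[0,0,0],[0,0,0],-1]])

```text
clock: 14.8
position: [0.5915, -0.3774, 0.0943]
ee_rot: [0.182, 0.957, -0.042, 0.22]
ft_force: [0.5, -0.6, -2.9]
grip_width: 0.242
grasp_force: 88.6
```

```bash
python3 - <<'E'
import disc
from tip import *
delta(*tg(.03,.008,26)); delta(*tg(.09,.02,26))
c=cam("wrist"); cv2.imwrite("pics/w7.png",c['bgr'])
E
```

```text
disc on blade: forward/lateral mm [ 49.29815  -41.084877] [121.5461    39.857967]
 clock 14.8 pos [ 0.5914 -0.3774  0.0942] | shift/0.75 [ 0.0011  0.0004 -0.0003] mm [ 0.8  0.3 -0.2] | turn/(pi/4) [ 0.0001 -0.0035  0.0003] | F [ 0.1 -0.  -2.4] M [ 0.25  0.67 -0.02] w 0.244 g 88.6
 clock 14.8 pos [ 0.5914 -0.3774  0.0942] | shift/0.75 [-0.0779  0.0004  0.0202] mm [-58.4   0.3  15.1] | turn/(pi/4) [ 0.0001 -0.0035  0.0003] | F [ 0.1 -0.  -2.4] M [ 0.25  0.67 -0.02] w 0.244 g 88.6
```

View pics/w7.png

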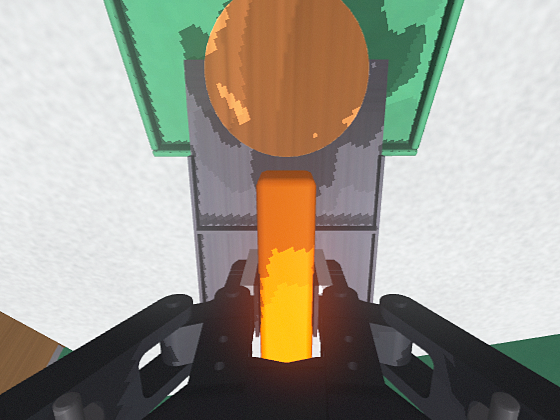

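The disc's front is on the tray floor and its rear is still on the blade (rear rim at (288,157)). It lies too near the tray's outer side, so I'll push it 60 mm inward before withdrawing the blade.

Emit:
move_arm(motion=[[[0.0072,0,-0.0035],[0,0,0],-1],[[0.0072,0,-0.0035],[0,0,0],-1],[[0.0072,0,-0.0035],[0,0,0],-1],[[0.0072,0,-0.0035],[0,0,0],-1],[[0.0072,0,-0.0035],[0,0,0],-1],[[0.0072,0,-0.0035],[0,0,0],-1],[[0.0072,0,-0.0035],[0,0,0],-1],[[0.0072,0,-0.0035],[0,0,0],-1],[[0.0072,0,-0.0035],[0,0,0],-1],[[0.0072,0,-0.0035],[0,0,0],-1],[[0,0,0],[0,0,0],-1],[[0,0,0],[0,0,0],-1]])

```text
clock: 16.1
position: [0.5354, -0.3553, 0.0945]
ee_rot: [0.183, 0.957, -0.042, 0.22]
ft_force: [1.1, -0.4, -3.8]
grip_width: 0.24
grasp_force: 88.6
```

```bash
python3 - <<'E'
import disc
from tip import *
delta(*tg(-.03,.008,26)); delta(*tg(.05,.009,26))
E
```

```text
disc on blade: forward/lateral mm [ 43.175617 -40.615723] [121.76821  39.38864]
 clock 16.1 pos [ 0.5355 -0.3553  0.0945] | shift/0.75 [0.0012 0.0004 0.    ] mm [0.9 0.3 0. ] | turn/(pi/4) [ 0.0002 -0.0026  0.0001] | F [ 0.9  0.  -3.5] M [ 0.23  0.7  -0.02] w 0.243 g 88.6
 clock 16.1 pos [ 0.5355 -0.3553  0.0945] | shift/0.75 [-0.0954  0.0004  0.0454] mm [-71.5   0.3  34. ] | turn/(pi/4) [ 0.0002 -0.0026  0.0001] | F [ 0.9  0.  -3.5] M [ 0.23  0.7  -0.02] w 0.243 g 88.6
```

Emit:
move_arm(motion=[[[-0.004,0,0.002],[0,0,0],-1],[[-0.0072,0,0.0035],[0,0,0],-1],[[-0.0072,0,0.0035],[0,0,0],-1],[[-0.0072,0,0.0035],[0,0,0],-1],[[-0.0072,0,0.0035],[0,0,0],-1],[[-0.0072,0,0.0035],[0,0,0],-1],[[-0.0072,0,0.0035],[0,0,0],-1],[[-0.0072,0,0.0035],[0,0,0],-1],[[-0.0072,0,0.0035],[0,0,0],-1],[[-0.0072,0,0.0035],[0,0,0],-1],[[0,0,0],[0,0,0],-1]])

```text
clock: 17.25
position: [0.5895, -0.3766, 0.0943]
ee_rot: [0.182, 0.957, -0.042, 0.22]
ft_force: [-0.5, 0.1, -2.3]
grip_width: 0.242
grasp_force: 88.7
```

```bash
python3 - <<'E'
import disc
from tip import *
delta(*tg(.05,.009,26)); delta(*tg(.09,.025,26))
cv2.imwrite("pics/w8.png",disc.im)
c=cam("top"); h=cv2.cvtColor(c['bgr'],cv2.COLOR_BGR2HSV); m=((h[...,0]<20)&(h[...,1]>120)).astype(np.uint8)
m[:100]=0;m[260:]=0;m[:,:390]=0;m[:,500:]=0
for k in cv2.findContours(m,0,1)[0]:
    if cv2.contourArea(k)>30: print(cv2.boundingRect(k),cv2.minEnclosingCircle(np.array([pt(c,*p,.021)[:2] for p in k[:,0]],np.float32)))
E
```

```text
disc on blade: forward/lateral mm [ 94.44052  -39.638264] [121.061516  37.66956 ]
 clock 17.3 pos [ 0.5889 -0.3765  0.0942] | shift/0.75 [-0.0267  0.0004  0.0116] mm [-20.    0.3   8.7] | turn/(pi/4) [ 0.0001 -0.0032  0.0003] | F [-0.2  0.1 -3.3] M [0.28 0.69 0.  ] w 0.242 g 88.7
 clock 17.3 pos [ 0.5889 -0.3765  0.0942] | shift/0.75 [-0.084   0.0004  0.0156] mm [-63.    0.3  11.7] | turn/(pi/4) [ 0.0001 -0.0032  0.0003] | F [-0.2  0.1 -3.3] M [0.28 0.69 0.  ] w 0.242 g 88.7
(429, 151, 31, 31) ((0.48409438133239746, -0.3340372145175934), 0.04120548069477081)
(459, 124, 13, 17) ((0.5733624696731567, -0.39712807536125183), 0.022073859348893166)
(472, 100, 18, 15) ((0.6417908668518066, -0.4377009868621826), 0.02737881988286972)
```

The disc is at (0.484, -0.334), near the tray centre and off the blade. Withdrawing and raising.

Emit:
move_arm(motion=[[[-0.011,0,0.002],[0,0,0],-1],[[-0.012,0,0.002],[0,0,0],-1],[[-0.012,0,0.002],[0,0,0],-1],[[-0.018,0,0.002],[0,0,0],-1],[[-0.021,0,0],[0,0,0],-1],[[-0.016,0,-0.02],[0,0,0],-1],[[-0.014,0,-0.03],[0,0,0],-1],[[-0.014,0,-0.03],[0,0,0],-1],[[-0.014,0,-0.03],[0,0,0],-1],[[0,0,0],[0,0.12,0],-1],[[0,0,0],[0,0.15,0],-1],[[0,0,0],[0,0.15,0],-1]])

```text
clock: 18.55
position: [0.6412, -0.3968, 0.208]
ee_rot: [0.187, 0.981, -0.011, 0.059]
ft_force: [1.9, -1.2, -2.9]
grip_width: 0.243
grasp_force: 88.6
```

Emit:
move_arm(motion=[[[0,0,0],[0,0.12,0],-1],[[0,0,0],[0,0.036,0],-1],[[0,0,0],[0,0,0],-1],[[0,0,0],[0,0,0],-1]])

```text
clock: 18.95
position: [0.6408, -0.3973, 0.206]
ee_rot: [0.187, 0.982, -0.0, 0.0]
ft_force: [-0.1, -0.2, -2.7]
grip_width: 0.243
grasp_force: 88.6
```

```bash
python3 - <<'E'
from h import *
delta(*goal([.65,-.03,.06],-21.6,0),"place")
for n in ("top","side"):
    c=cam(n); cv2.imwrite(f"pics/{n}9.png",c['bgr']); h=cv2.cvtColor(c['bgr'],cv2.COLOR_BGR2HSV); m=((h[...,0]<20)&(h[...,1]>120)&(h[...,2]>50)).astype(np.uint8)
    for k in cv2.findContours(m,0,1)[0]:
        b=cv2.boundingRect(k); p=pt(c,b[0]+b[2]/2,b[1]+b[3]/2,.021)
        if cv2.contourArea(k)>30 and np.hypot(p[0]-.4984,p[1]+.34)<.1: print(n,b,cv2.minEnclosingCircle(np.array([pt(c,*p,.021)[:2] for p in k[:,0]],np.float32)))
E
```

```text
place clock 18.9 pos [ 0.6408 -0.3973  0.206 ] | shift/0.75 [0.1689 0.4598 0.1318] mm [126.7 344.9  98.9] | turn/(pi/4) [-0.0004  0.0001 -0.    ] | F [-0.1 -0.2 -2.7] M [-0.04 -0.02  0.02] w 0.243 g 88.6
top (429, 151, 31, 31) ((0.4841535687446594, -0.3350682258605957), 0.040706098079681396)
side (352, 284, 30, 21) ((0.4855806529521942, -0.34057852625846863), 0.04424756392836571)
```

Emit:
move_arm(motion=[[[0.017,0.046,0],[0,0,0],-1],[[0.017,0.046,0],[0,0,0],-1],[[0.017,0.046,0],[0,0,0],-1],[[0.017,0.046,0],[0,0,0],-1],[[0.017,0.046,0],[0,0,0],-1],[[0.017,0.046,0],[0,0,0],-1],[[0.017,0.046,0],[0,0,0],-1],[[0.017,0.046,0],[0,0,0],-1],[[0.017,0.046,0],[0,0,0],-1],[[0.017,0.046,0],[0,0,0],-1],[[0,0,0.04],[0,0,0],-1],[[0,0,0.05],[0,0,0],-1]])

```text
clock: 20.25
position: [0.65, -0.0273, 0.1408]
ee_rot: [0.186, 0.983, 0.001, 0.002]
ft_force: [0.1, -1.2, -3.2]
grip_width: 0.242
grasp_force: 89.0
```

Emit:
move_arm(motion=[[[0,0,0.05],[0,0,0],-1],[[0,0,0.04],[0,0,0],-1],[[0,0,0.02],[0,0,0],-1],[[0,0,0.005],[0,0,0],-1],[[0,0,0],[0,0,0],-1],[[0,0,0],[0,0,0],-1]])

```text
clock: 20.85
position: [0.65, -0.0293, 0.0547]
ee_rot: [0.187, 0.982, 0.001, 0.001]
ft_force: [0.0, -0.0, -2.4]
grip_width: 0.243
grasp_force: 88.8
```

```bash
python3 - <<'E'
from h import *
delta(*goal([.65,-.03,.0],-21.6,0),"place")
E
```

```text
place clock 20.9 pos [ 0.65   -0.0293  0.0547] | shift/0.75 [-0.0004 -0.0009  0.0102] mm [-0.3 -0.6  7.7] | turn/(pi/4) [ 0.0017  0.0022 -0.0001] | F [ 0.  -0.  -2.4] M [-0.   -0.05 -0.02] w 0.243 g 88.8
```

Lower to contact, release and rise.

Emit:
move_arm(motion=[[[0,0,0.006],[0,0,0],-1],[[0,0,0.003],[0,0,0],-1],[[0,0,0.0015],[0,0,0],-1],[[0,0,0],[0,0,0],-1],[[0,0,0],[0,0,0],-1]])

```text
clock: 21.35
position: [0.6499, -0.0292, 0.0467]
ee_rot: [0.187, 0.982, 0.001, 0.001]
ft_force: [-2.6, 0.7, 10.0]
grip_width: 0.246
grasp_force: 90.8
```

Emit:
move_arm(motion=[[[0,0,0],[0,0,0],0],[[0,0,0],[0,0,0],0.6],[[0,0,0],[0,0,0],1],[[0,0,0],[0,0,0],1],[[0,0,0],[0,0,0],1],[[0,0,0],[0,0,0],1],[[0,0,-0.03],[0,0,0],1],[[0,0,-0.05],[0,0,0],1],[[0,0,-0.06],[0,0,0],1],[[0,0,-0.06],[0,0,0],1],[[0,0,-0.05],[0,0,0],1],[[0,0,0],[0,0,0],1]])

```text
clock: 22.55
position: [0.6513, -0.0297, 0.2387]
ee_rot: [0.188, 0.982, 0.001, 0.004]
ft_force: [0.7, 0.0, 0.1]
grip_width: 1.004
grasp_force: 0.0
```

```bash
python3 - <<'E'
from h import *
delta(*goal([.65,-.03,.0],-21.6,0),"after")
a=cam("side")['bgr'][130:340,230:450]; cv2.imwrite("pics/fin.png",cv2.resize(a,None,fx=2.8,fy=2.8))
E
```

```text
after clock 22.6 pos [ 0.6513 -0.0297  0.2387] | shift/0.75 [ 0.0034 -0.0021  0.2555] mm [  2.5  -1.5 191.6] | turn/(pi/4) [ 0.0051  0.0095 -0.0004] | F [0.7 0.  0.1] M [ 0.05 -0.04  0.01] w 1.004 g 0.0
```

View pics/fin.png

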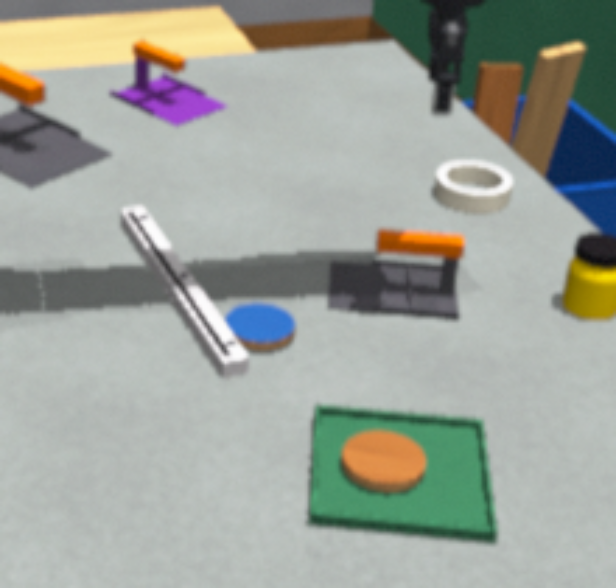

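The side view shows the oak disc flat and face up in the tray (385,460). The lifter lies flat on the bench (395,285), clear of the tray, and the blue disc is still at the fence (262,325). The gripper is open and clear of everything. Handing in.

```bash
python3 -c "
from workcell import order
print(order.hand_in())"
```

```text
the job is handed in; nothing more can be done
None
```

The job is handed in at about 23 s: the oak disc lies flat and face up in the green tray, the lifter lies flat on the bench clear of the tray, and the blue disc was not moved.

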